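Soap back in its dish, scraper into its slotted block

TASK

Somebody left the soap bar lying across the slot of the wooden scraper block, and the steel scraper stuck in the gap between the two nested basins. First lower the soap gently flat into the white ceramic soap dish and let go of it, then draw the scraper out and slide it blade-down into the slot of the block until it is fully home. Do not drop or throw the soap or the scraper, and leave the pump bottle, the mug and the jar where they stand.

Things in the scene. Friction and masses are not known exactly. Their poses are not given: they have to be found in the camera images.
- soap: green soap bar, 55 (x) by 85 (y) by 32 (z) mm, edges rounded 5 mm; origin at the centre of its underside, z up; starts flat on top of the wooden block, over the slot
- dish: loose white ceramic soap dish, 105 (x) by 140 (y) mm outside, rim 16 mm high, walls 6 mm; inner space 93 by 128 mm with four low ribs along y whose tops are 9 mm above the origin; origin at the centre of its underside, z up
- dish_floor (a point): centre of the soap dish at the height of the rib tops, 9 mm above the dish's underside: the soap's underside rests here; axes as the dish
- scraper: scraper that stands upright: bare steel blade 3 (x) by 110 (y) by 92 (z) mm, with a blue handle bar along its upper edge, 24 (x) by 118 (y) by 28 (z) mm, from 92 to 120 mm above the blade's lower edge; origin at the middle of the blade's lower edge, z up towards the handle, y along the blade; 260 g. Starts blade-down in the gap between the basins, leaning a few degrees at most
- scraper_grip (a point): middle of the scraper's handle bar, 106 mm above the blade's lower edge; axes as the scraper
- holder: fixed hardwood block, 70 (x) by 170 (y) by 60 (z) mm, with one straight slot along y in its top: 7 mm wide (x), 118 mm long (y), 50 mm deep (floor 10 mm above the block's underside), mouth chamfered 4 mm; origin at the centre of its underside, z up. The scraper may go in either way round
- slot (a point): centre of the slot's mouth, level with the top of the wooden block, 60 mm above its underside; axes as the block
- basin: fixed pair of oblong basins, the black one 240 (x) by 260 (y) by 75 (z) mm, walls 4 mm, floor 4 mm thick, holding a smaller red one, 190 by 220 mm, rim about 75 mm high; origin at the centre of the black one's underside, z up
- gap (a point): rim-height (75 mm) middle of the gap between the -x walls of the black and the red basin, 112 mm to -x of the basin's origin; the gap is 8 mm wide and runs along the basin's y; the scraper's blade stands in it, somewhere along it
- pump: loose amber pump bottle with a white press head and a spout, 66 mm across, 172 mm high, spout reaching 46 mm from its axis; origin at the centre of its underside; leave it alone
- mug: loose blue ceramic mug, 80 mm across, 85 mm high, handle to its +y; origin at the centre of its underside; leave it alone
- jar: loose green glass jar with a white lid, 60 mm across, 60 mm high; origin at the centre of its underside; leave it alone
Mind the look-alikes: they are no part of the job. What is shaped like the holder but green or turquoise is not meant.

How it is judged (in metres and radians):
On the way, in this order (a step that is already met when the one before it is completed fails the run):
1. the soap lies flat in the soap dish, let go (horizontal distance between soap and dish below 0.035 m and z of soap in the frame of dish between 0.005 and 0.014 m and angle between soap's own z axis and vertical below 0.12 rad and contact force between the fingers and soap below 0.1 N and linear speed of soap below 0.03 m/s), for 0.2 s.
2. the scraper's blade is fully home in the slot of the block (z of scraper in the frame of holder between 0.006 and 0.0145 m and x of scraper in the frame of holder between -0.007 and 0.007 m and y of scraper in the frame of holder between -0.012 and 0.012 m and angle between scraper's own z axis and vertical below 0.13 rad and angle between the y axis of scraper and the y axis of holder, either way round below 0.12 rad), for 0.2 s.
At the end, for the whole second after the job is handed in: Soap flat on the dish's ribs (0.12 rad), within 35 mm of the dish centre; scraper blade-down in the slot, lower edge within 4.5 mm of the slot floor, within 12 mm of centre along it, aligned within 0.12 rad, leaning under 0.13 rad; both released and at rest (all of step 1 and all of step 2 and contact force between the fingers and scraper below 0.1 N and linear speed of scraper below 0.03 m/s); the robot touches nothing.
It fails at once if the pump bottle is moved by more than 30 mm or tipped over (distance of pump from where it was at the start of the episode above 0.03 m or angle between pump's own z axis and vertical above 0.4 rad).
It fails at once if the mug is moved by more than 30 mm or tipped over (distance of mug from where it was at the start of the episode above 0.03 m or angle between mug's own z axis and vertical above 0.4 rad).
It fails at once if the jar is moved by more than 30 mm or tipped over (distance of jar from where it was at the start of the episode above 0.03 m or angle between jar's own z axis and vertical above 0.4 rad).
It fails at once if the soap is dropped or thrown (moving faster than 0.6 m/s with no finger on it) (contact force between the fingers and soap below 0.1 N and linear speed of soap above 0.6 m/s).
It fails at once if the scraper is dropped or thrown (moving faster than 0.6 m/s with no finger on it) (contact force between the fingers and scraper below 0.1 N and linear speed of scraper above 0.6 m/s).
It also fails if it takes over 62 s, if anything falls off the work surface, if the arm or the gripper's body presses on something with over 40 N, if the wrist force passes 120 N, or if a joint passes its speed limit or range.

ROBOT

A 6-joint arm with a two-finger parallel gripper is mounted at the origin on the work surface. World frame = base frame: x ahead of the robot, y to its left, z up, the work surface at z = 0. Lengths are in mm, angles in rad, forces in N, time in s.
With the tool pointing down it reaches from about 275 to 750 mm from the base axis. Payload 10.2 kg.
Tool frame: the origin (TCP) lies midway between the tips of the shut fingers; the grasp point (between the pads) lies 19 mm behind it; z points along the fingers, y is the line along which they close (so a half turn about z gives the same grasp; the last joint's range is limited). The gripper opens to 85 mm and grips with 20 to 120 N. Pads are 22 mm wide; open, the fingers measure 114 mm over their backs; the gripper's body (76 mm by 85 mm) begins 54 mm behind the grasp point. The pads swing forward as they close: fully open they stand 13 mm farther back than shut.
Start: joints at [-1.377, 0.313, 1.498, -0, 1.331, -0.223], TCP at [212.527, -480.066, 231.294] pointing down, gripper open.
Joint ranges: [-2.94, 2.94], [-0.97, 2.17], [0.19, 2.56], [-1.23, 4.37], [0.02, 3.11], [-2.88, 2.88]. Speed limits (rad/s): [2.39, 2.39, 3.01, 3.14, 3.14, 3.14].

INTERFACE

Orientations are given as a unit quaternion [w, x, y, z].
In Python, from rig import ctrl gives the robot as it stands.
- The arm moves only by the tool arm_command, never from a script. Its argument "increments" is a list of rows, each an object with "dr": the turn, a rotation vector about the tool's x, y, z in units of pi/4 rad (1.0 is pi/4 rad), a list of three; "offset": the shift along the tool's x, y, z in units of 120 mm (1.0 is 120 mm), a list of three; "hand": the opening, from -1 (shut) to 1 (fully open). A call has 1 to 8 rows; each row shifts and turns the commanded pose from where the row before left it, along the tool's axes as they then stand; what a row does not reach is not made up. A row lasts 1/10 s, in which the tool goes at most 50 mm and 8.59 degrees, less where a joint would pass 70% of its speed; a pose out of reach is approached as far as the arm can. A call with a number of a shift or a turn outside -1 to 1 is refused whole. A call with a gripper value outside its range is refused whole. The fingers move at their own pace and stop on an object; "grip_force" is the grip in N (left out, the last holds). Time passes only in rows, so rows that do not move let the fingers close. It gives the time, the measured TCP pose, the force, the opening and the grip force at its end, in the units of the state.
- ctrl.sense(): the state, without advancing time (a new reading comes with each control period).
- ctrl.capture(name): name is "side" or "top"; returns the picture (384x512x3 uint8, red, green, blue); there is no depth.
- ctrl.camera_info(name): a dict with "K" (3x3 intrinsics, pixels), "dist" ([k1, k2, p1, p2, k3] as OpenCV has them; the pictures are not rectified), "R" (3x3) and "t" (3): a world point X has camera coordinates R X + t. Camera axes: x right, y down, z forward; pixel columns grow to the right and rows downward; lengths in mm; the calibration is good to about 2 mm. A picture is of the moment at which its call begins. camera_info takes no time and is no camera call.
- ctrl.finish_job(): hands the job in; it is judged then, once.
The state is a dict: "time_s": time; "joints": joint angles; "dq": joint speeds; "tau": joint torques, N m; "eef_pos": TCP position; "ee_rot": TCP orientation; "force": force on the tool from outside, world axes, zero at the start; "wrist_torque": the same for the moment, N m; "grip_width": opening from 0.0 (shut) to 1.0 (fully open); "grip_force": force on a finger pad.
Only numpy, scipy, OpenCV 4.12 (cv2) and the standard library are available. Lean on these libraries where they do the work, as an engineer would, in place of code of your own. Each camera call takes 0.05 s, during which the arm holds its last target. There are 200 camera calls.

## Working session

There is one attempt and no reset: what is moved stays moved. The work goes in short steps, Python scripts to look and compute and a tool call to move; the robot and the scene stay as the last step left them, time stands still between calls to the robot, and variables do not carry over. Pictures are saved under pics/ and viewed, at most 10 in all, crops included, and the job is handed in when it is done.

Besides the shell and the picture viewer there is one more tool, called after "Request:" as name(argument=value, ...), one argument or row to a line, values as JSON. arm_command: Moves the arm, as the interface text tells. Shifts and turns lie within -1 to 1; 1 stands for 120 mm of shift or pi/4 rad of turn. Its arguments: {"type":"object","properties":{"increments":{"type":"array"},"grip_force":{"type":"number"}},"required":["increments"]}

```bash
mkdir -p pics; ls
python3 - <<'E'
from rig import ctrl
import cv2
for n in("side","top"):
    cv2.imwrite(f"pics/{n}0.png",ctrl.capture(n)[:,:,::-1])
    c=ctrl.camera_info(n);print(n,{k:__import__('numpy').round(v,4).tolist() for k,v in c.items()})
print(ctrl.sense())
E
```

```text
pics
side {'K': [[493.2519, 0.0, 256.2468], [0.0, 493.2519, 202.4148], [0.0, 0.0, 1.0]], 'dist': [-0.156, 0.0, 0.0, 0.0, 0.0], 'R': [[0.734, 0.6791, -0.0056], [0.4217, -0.4622, -0.7801], [-0.5323, 0.5703, -0.6256]], 't': [-285.844, -191.6745, 1973.6084]}
top {'K': [[457.4728, 0.0, 260.6606], [0.0, 457.4728, 194.9226], [0.0, 0.0, 1.0]], 'dist': [-0.116, 0.0, 0.0, 0.0, 0.0], 'R': [[-0.0252, -0.9994, -0.024], [-0.9817, 0.0293, -0.1883], [0.1889, 0.0188, -0.9818]], 't': [-96.1729, 555.0539, 1604.1179]}
{'time_s': 0.1, 'joints': array([-1.37738440e+00,  3.13414640e-01,  1.49836292e+00, -3.68698081e-05,
        1.33101428e+00, -2.23441521e-01]), 'dq': array([ 1.42499652e-04, -1.44655044e-03, -3.14766580e-03,  6.16887483e-05,
        9.53643682e-04,  8.14163011e-05]), 'tau': array([ 2.18024761e-03, -4.12898791e+01, -2.60142946e+01, -1.49549496e-04,
        3.05881207e-03, -8.93404817e-07]), 'eef_pos': array([ 212.47876349, -479.8234571 ,  230.78108868]), 'ee_rot': array([-5.99793633e-04,  9.78356585e-01,  2.06925187e-01, -8.90041110e-06]), 'force': array([-0.32712969, -0.10604232, -0.26243934]), 'wrist_torque': array([ 0.0186876 , -0.01087812, -0.02478645]), 'grip_force': 0.0, 'grip_width': 1.0005591472409647}
```

View pics/side0.png

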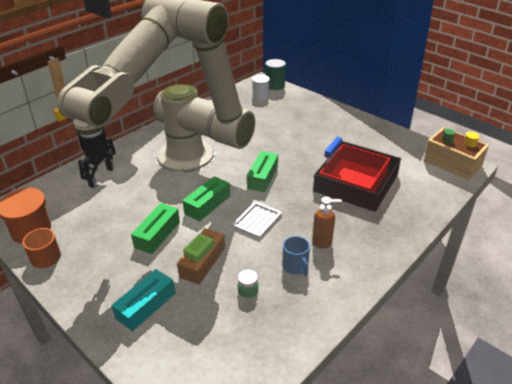

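View pics/top0.png

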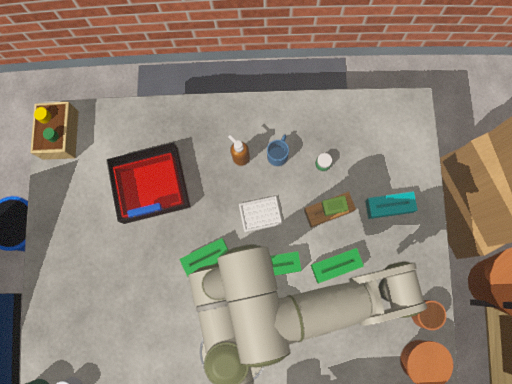

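Side picture: the soap lies on the brown block at (202,250) and the dish is at (258,219). The basins are at (358,172), with the blue scraper handle at (333,147), and the pump, mug and jar are at (323,225), (296,255) and (248,284).
Top picture: the brown block is at (330,210), the soap at (336,205), the dish at (261,213) and the blue handle at (144,211).

Possible holders in the top picture: green (205,257), green (285,264), green (337,265), turquoise (391,205) and brown (330,210). I choose the brown one, since it is wooden and has the soap on it. Blue mug (277,152) versus scraper handle (144,211): the handle bar in the basin is the scraper. Next is a close crop to check.

Run:
```python
import cv2,numpy as np
t=cv2.imread("pics/top0.png");s=cv2.imread("pics/side0.png")
def c(im,x,y,w=100,h=75):return cv2.resize(im[y:y+h,x:x+w],(400,300),interpolation=cv2.INTER_CUBIC)
cv2.imwrite("pics/crop1.png",np.vstack([np.hstack([c(t,270,170),c(t,100,145)]),np.hstack([c(s,170,200),c(s,310,120)])]))
```

```text
(no output)
```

View pics/crop1.png

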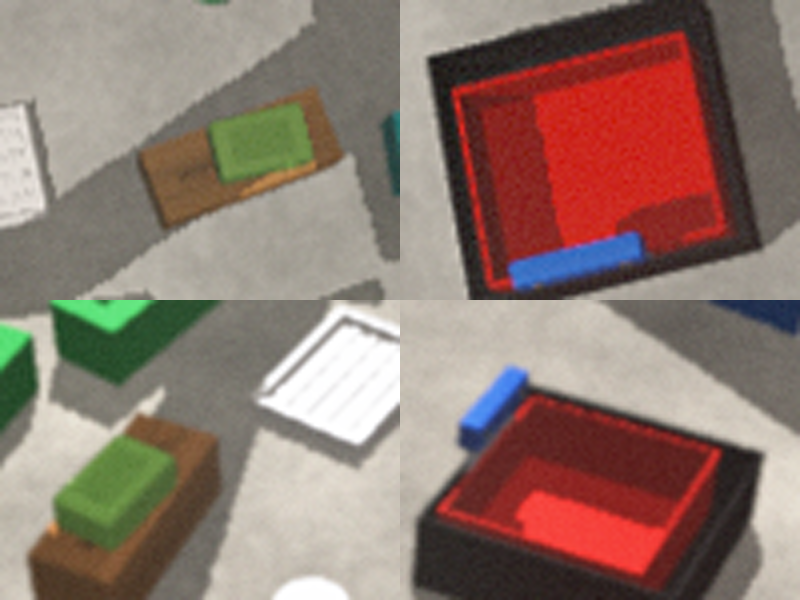

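The brown block with the soap on it, and the blue handle standing in the left basin gap, are confirmed. Now I'll fit box silhouettes in both views.

```bash
cat > fit.py <<'E'
import cv2,numpy as np
from scipy.optimize import minimize
from scipy.spatial.transform import Rotation as Rn
from rig import ctrl
CAM={n:ctrl.camera_info(n) for n in("side","top")}
def proj(n,X):
    c=CAM[n];return cv2.projectPoints(np.asarray(X,float).reshape(-1,3),cv2.Rodrigues(np.array(c["R"],float))[0],np.array(c["t"],float),np.array(c["K"]),np.array(c["dist"]))[0][:,0]
def box(p,d,z0=0):   # p=x,y,z,yaw(,lean rx, ry); d=dims; z0=box underside above origin
    c=np.array([[sx*d[0]/2,sy*d[1]/2,z0+sz*d[2]] for sx in(-1,1) for sy in(-1,1) for sz in(0,1)])
    r=Rn.from_euler('ZXY',[p[3],*(list(p[4:6]) or [0,0])])
    return r.apply(c)+p[:3]
def render(n,boxes):
    S=4;im=np.zeros((384*S,512*S),np.uint8)
    for b in boxes:
        q=(proj(n,b)+.5)*S-.5
        cv2.fillConvexPoly(im,np.round(cv2.convexHull(q.astype(np.float32))*16).astype(np.int32),255,shift=4)
    return cv2.GaussianBlur(cv2.resize(im,(512,384),interpolation=cv2.INTER_AREA),(0,0),1)/255.
def hsv(im):
    h=cv2.cvtColor(im,cv2.COLOR_RGB2HSV).astype(int);return h[...,0],h[...,1],h[...,2]
def biggest(m,near=None):
    k,l,s,c=cv2.connectedComponentsWithStats(m.astype(np.uint8))
    i=1+(np.argmax(s[1:,4]) if near is None else np.argmin(np.linalg.norm(c[1:]-near,axis=1)+1e3*(s[1:,4]<40)))
    return l==i
def fit(masks,p0,boxf,step,ignore=None):
    T={n:cv2.GaussianBlur(m.astype(np.float32),(0,0),1) for n,m in masks.items()}
    W={n:1. if ignore is None else ~ignore[n] for n in masks}
    f=lambda p:sum((((render(n,boxf(p))-T[n])**2)*W[n]).sum() for n in T)
    p=np.array(p0,float)
    for k in(1,.4,.15):
        r=minimize(f,p,method="Nelder-Mead",options=dict(initial_simplex=np.vstack([p]+[p+k*np.eye(len(p))[i]*step[i] for i in range(len(p))]),maxiter=250,xatol=.01,fatol=.02));p=r.x
    return p,r.fun/sum(m.sum() for m in masks.values())
def ground(n,uv,z):
    c=CAM[n];u=cv2.undistortPoints(np.array([[uv]],float),np.array(c["K"]),np.array(c["dist"]))[0,0]
    R=np.array(c["R"]);C=-R.T@np.array(c["t"]);d=R.T@[*u,1];return C+d*(z-C[2])/d[2]
E
cat > run1.py <<'E'
from fit import *
I={n:cv2.imread(f"pics/{n}0.png")[:,:,::-1].copy() for n in("side","top")}
def mk(f,near):return {n:biggest(f(*hsv(I[n])),near[n]) for n in I}
soap=mk(lambda h,s,v:(abs(h-43)<12)&(s>100)&(v>50),dict(side=(200,247),top=(335,205)))
blue=mk(lambda h,s,v:(abs(h-110)<9)&(s>120)&(v>70),dict(side=(333,147),top=(144,211)))
dish=mk(lambda h,s,v:(s<30)&(v>205),dict(side=(258,219),top=(261,213)))
brown=mk(lambda h,s,v:(h<22)&(s>75)&(v>30),dict(side=(205,260),top=(320,212)))
for k,m in dict(soap=soap,blue=blue,dish=dish,brown=brown).items():
    print(k,{n:(int(a.sum()),np.round(np.argwhere(a).mean(0)[::-1]).tolist()) for n,a in m.items()})
st=[15,15,10,.15]
g=lambda uv,z,yaw:[*ground("top",uv,z),yaw]
out={}
ps,e=fit(soap,g((335,205),76,-1.3)[:2]+[60,.2],lambda p:[box(p,(54,84,31))],st);print("soap",ps.round(3),e)
un={n:cv2.morphologyEx((soap[n]|brown[n]).astype(np.uint8),cv2.MORPH_CLOSE,np.ones((3,3)))>0 for n in I}
for y in (.3,):
    ph,e=fit(un,g((329,210),30,.2)[:2]+[0,y],lambda p:[box(p,(70,170,60)),box(ps,(54,84,31))],st);print("holder",ph.round(3),e)
pd,e=fit(dish,g((261,213),8,.1)[:2]+[0,.1],lambda p:[box(p,(105,140,16))],st);print("dish",pd.round(3),e)
pb,e=fit(blue,g((144,211),100,.1)[:2]+[10,.2,0,0],lambda p:[box(p,(24,118,28),92)],st+[.05,.05]);print("scraper",pb.round(3),e)
o=np.zeros((384,1024,3),np.uint8)
for i,n in enumerate(I):
    a=I[n][:,:,::-1].copy()
    for b in(box(ps,(54,84,31)),box(ph,(70,170,60)),box(pd,(105,140,16)),box(pb,(24,118,28),92)):
        q=proj(n,b)
        for i1 in range(8):
            for j in range(i1):
                if bin(i1^j).count("1")==1:cv2.line(a,*[tuple(int(round(v*16)) for v in q[k]) for k in(i1,j)],(255,255,0) if n else 0,1,cv2.LINE_AA,4)
    x,y,w,h=((170,125,240,180) if n=="side" else (110,150,280,110)); 
    cv2.imwrite(f"pics/ov_{n}.png",cv2.resize(a[y:y+h,x:x+w],None,fx=2.8 if n=="top" else 3.2,fy=2.8 if n=="top" else 3.2))
E
python3 run1.py
python3 -c "
import cv2,numpy as np
a=cv2.imread('pics/ov_side.png');b=cv2.imread('pics/ov_top.png');print(a.shape,b.shape)
b=cv2.resize(b,(a.shape[1],int(b.shape[0]*a.shape[1]/b.shape[1])));o=np.vstack([a,b]);f=min(600/o.shape[0],800/o.shape[1]);cv2.imwrite('pics/ov.png',cv2.resize(o,None,fx=f,fy=f,interpolation=cv2.INTER_AREA))"
```

```text
soap {'side': (528, [199.0, 247.0]), 'top': (366, [335.0, 205.0])}
blue {'side': (133, [333.0, 146.0]), 'top': (222, [144.0, 210.0])}
dish {'side': (913, [259.0, 217.0]), 'top': (943, [260.0, 213.0])}
brown {'side': (1052, [201.0, 260.0]), 'top': (573, [326.0, 211.0])}
soap [ 5.02387e+02 -3.72341e+02  6.08090e+01  2.62000e-01] 0.04094712791044027
holder [ 4.95814e+02 -3.58922e+02  1.31600e+00  3.39000e-01] 0.01159252360461655
dish [ 4.89974e+02 -1.03245e+02  1.04460e+01  1.96000e-01] 0.10443889355044933
scraper [ 4.97887e+02  2.97246e+02  6.13100e+00  2.43000e-01 -2.40000e-02
  1.30000e-02] 0.16674376075103647
(576, 768, 3) (308, 784, 3)
```

View pics/ov.png

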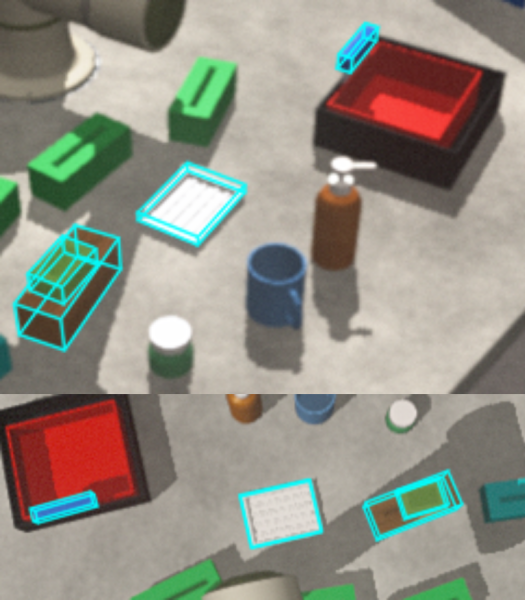

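The overlay shows that the soap, block and dish outlines fit well. Now I'll refine the scraper and dish and write the move helper.

```bash
cat > go.py <<'E'
import sys,numpy as np
from scipy.spatial.transform import Rotation as Rn
from rig import ctrl
# usage: go.py x y z yaw_of_tool_y -> totals in row units (turn in the present frame, shift in the present and in the final frame)
x,y,z,a=map(float,sys.argv[1:5]);s=ctrl.sense();q=s["ee_rot"]
R=Rn.from_quat([*q[1:],q[0]])
ts=[Rn.from_matrix(np.array([[-np.sin(b),np.cos(b),0],[np.cos(b),np.sin(b),0],[0,0,-1]])) for b in(a,a+np.pi)]
T=min(ts,key=lambda t:(R.inv()*t).magnitude())
d=np.array([x,y,z])-s["eef_pos"]
print("t",round(s["time_s"],2),"pos",s["eef_pos"].round(1),"F",s["force"].round(1),"w",round(s["grip_width"],3),"gf",round(s["grip_force"],1))
print("dr",((R.inv()*T).as_rotvec()/(np.pi/4)).round(4),"offset now",(R.inv().apply(d)/120).round(4),"offset after turn",(T.inv().apply(d)/120).round(4))
E
cat > run2.py <<'E'
from fit import *
I={n:cv2.imread(f"pics/{n}0.png")[:,:,::-1].copy() for n in("side","top")}
st=[8,8,6,.08]
for lo in((120,70),(90,40)):
    b={n:biggest((abs(hsv(I[n])[0]-110)<13)&(hsv(I[n])[1]>lo[0])&(hsv(I[n])[2]>lo[1]),c) for n,c in dict(side=(333,147),top=(144,211)).items()}
    p,e=fit(b,[498,297,5,.24],lambda p:[box(p,(24,118,28),92)],st);print("scr",p.round(3),e,[m.sum() for m in b.values()])
    p,e=fit(b,[498,297,.24],lambda p:[box([p[0],p[1],4,p[2]],(24,118,28),92)],[8,8,.08]);print("scr z4",p.round(3),e)
for v in(205,190):
    d={n:biggest((hsv(I[n])[1]<30)&(hsv(I[n])[2]>v),c) for n,c in dict(side=(258,219),top=(261,213)).items()}
    p,e=fit(d,[490,-103,.196],lambda p:[box([p[0],p[1],0,p[2]],(105,140,16))],[8,8,.08]);print("dish z0",p.round(3),e)
k={}
for n,c in dict(side=(358,172),top=(148,183)).items():
    h,s,v=hsv(I[n]);m=((v<60)|((s>150)&((h<8)|(h>172))))
    m=cv2.morphologyEx(m.astype(np.uint8),cv2.MORPH_OPEN,np.ones((3,3)));k[n]=biggest(m,c)
p,e=fit(k,[*ground("top",(148,183),40)[:2],0,.24],lambda p:[box(p,(240,260,75)),box([*_b[:2],4,_b[2]],(24,118,28),92)] if 0 else [box(p,(240,260,75))],st)
r=Rn.from_euler('z',p[3]).apply([-112,0,75])+p[:3]
print("basin",p.round(3),e,[m.sum() for m in k.values()],"gap",r.round(1))
E
python3 run2.py; python3 go.py 502.4 -372.3 140 .262
```

```text
scr [4.98792e+02 2.98234e+02 7.30100e+00 2.56000e-01] 0.16526045340935996 [np.int64(133), np.int64(225)]
scr z4 [4.98865e+02 3.00757e+02 2.48000e-01] 0.1673636928726571
scr [4.98199e+02 2.98705e+02 5.62900e+00 2.24000e-01] 0.07675494806423737 [np.int64(161), np.int64(249)]
scr z4 [4.98267e+02 2.99715e+02 2.32000e-01] 0.07920578263997512
dish z0 [ 4.86986e+02 -9.91450e+01  2.07000e-01] 0.1406979021477932
dish z0 [ 4.87291e+02 -9.91690e+01  2.23000e-01] 0.8994577036179073
basin [ 6.16151e+02  3.10546e+02 -6.14000e+00  2.16000e-01] 0.13993831436916762 [np.int64(3564), np.int64(3790)] gap [506.7 286.6  68.9]
t 0.1 pos [ 212.5 -479.8  230.8] F [-0.3 -0.1 -0.3] w 1.001 gf 0.0
dr [-1.0000e-03 -1.3000e-03 -1.8028e+00] offset now [2.5717 0.1598 0.7569] offset after turn [0.2397 2.5656 0.7565]
```

Request:
arm_command(
  increments=[
    {"dr":[0,0,-0.18],"offset":[0,0,0],"hand":1},
    {"dr":[0,0,-0.18],"offset":[0,0,0],"hand":1},
    {"dr":[0,0,-0.18],"offset":[0,0,0],"hand":1},
    {"dr":[0,0,-0.18],"offset":[0,0,0],"hand":1},
    {"dr":[0,0,-0.18],"offset":[0,0,0],"hand":1},
    {"dr":[0,0,-0.18],"offset":[0,0,0],"hand":1},
    {"dr":[0,0,-0.18],"offset":[0,0,0],"hand":1},
    {"dr":[0,0,-0.18],"offset":[0,0,0],"hand":1},
  ],
  grip_force=40,
)

```text
time_s: 0.9
eef_pos: [212.5, -479.9, 231.0]
ee_rot: [-0.0, 0.713, 0.701, 0.0]
force: [-0.1, -0.1, -0.8]
grip_width: 1.001
grip_force: 0.0
```

Request:
arm_command(
  increments=[
    {"dr":[0,0,-0.18],"offset":[0,0,0],"hand":1},
    {"dr":[0,0,-0.18],"offset":[0,0,0],"hand":1},
    {"dr":[0,0,0],"offset":[0.04,0.4,0.06],"hand":1},
    {"dr":[0,0,0],"offset":[0.04,0.4,0.06],"hand":1},
    {"dr":[0,0,0],"offset":[0.04,0.4,0.06],"hand":1},
    {"dr":[0,0,0],"offset":[0.04,0.4,0.06],"hand":1},
    {"dr":[0,0,0],"offset":[0.04,0.4,0.06],"hand":1},
    {"dr":[0,0,0],"offset":[0.04,0.4,0.06],"hand":1},
  ],
)

```text
time_s: 1.7
eef_pos: [485.1, -377.1, 187.5]
ee_rot: [-0.0, 0.61, 0.793, 0.0]
force: [-0.4, -0.6, 0.9]
grip_width: 1.0
grip_force: 0.0
```

```bash
python3 go.py 502.4 -372.3 65 .262
```

```text
t 1.7 pos [ 485.1 -377.1  187.5] F [-0.4 -0.6  0.9] w 1.0 gf 0.0
dr [-0.0004 -0.0006 -0.0029] offset now [0.0014 0.1496 1.0205] offset after turn [0.0015 0.1493 1.0206]
```

Request:
arm_command(
  increments=[
    {"dr":[0,0,0],"offset":[0,0.16,0.2],"hand":1},
    {"dr":[0,0,0],"offset":[0,0,0.25],"hand":1},
    {"dr":[0,0,0],"offset":[0,0,0.2],"hand":1},
    {"dr":[0,0,0],"offset":[0,0,0.15],"hand":1},
    {"dr":[0,0,0],"offset":[0,0,0.1],"hand":1},
    {"dr":[0,0,0],"offset":[0,0,0.06],"hand":1},
    {"dr":[0,0,0],"offset":[0,0,0],"hand":1},
  ],
)

```text
time_s: 2.4
eef_pos: [501.8, -373.2, 72.4]
ee_rot: [-0.001, 0.61, 0.793, 0.0]
force: [1.3, -0.5, 0.6]
grip_width: 0.997
grip_force: 0.0
```

```bash
python3 go.py 502.4 -372.3 65 .262
python3 - <<'E'
from rig import ctrl
import cv2,numpy as np
t=ctrl.capture("top")[:,:,::-1];s=ctrl.capture("side")[:,:,::-1]
c=lambda im,x,y:cv2.resize(im[y:y+100,x:x+100],(400,400),interpolation=cv2.INTER_CUBIC)
cv2.imwrite("pics/a1.png",np.hstack([c(t,280,155),c(s,150,190)]))
E
```

```text
t 2.4 pos [ 501.8 -373.2   72.4] F [ 1.3 -0.5  0.6] w 0.997 gf 0.0
dr [-0.0006 -0.0012 -0.003 ] offset now [0.006  0.0065 0.0613] offset after turn [0.0061 0.0065 0.0613]
```

View pics/a1.png

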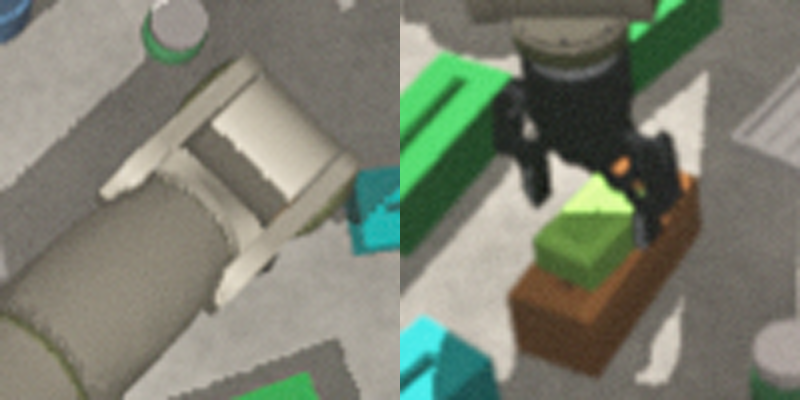

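The side crop shows the fingertips at about (535,190) and (650,230). They straddle the soap, with their midpoint near the projected soap-top centre. Going down and closing.

Request:
arm_command(
  increments=[
    {"dr":[0,0,0],"offset":[0.005,0.005,0.06],"hand":1},
    {"dr":[0,0,0],"offset":[0,0,0],"hand":0},
    {"dr":[0,0,0],"offset":[0,0,0],"hand":-0.3},
    {"dr":[0,0,0],"offset":[0,0,0],"hand":-0.6},
    {"dr":[0,0,0],"offset":[0,0,0],"hand":-1},
    {"dr":[0,0,0],"offset":[0,0,0],"hand":-1},
    {"dr":[0,0,0],"offset":[0,0,0],"hand":-1},
  ],
  grip_force=40,
)

```text
time_s: 3.2
eef_pos: [502.7, -372.8, 66.2]
ee_rot: [0.001, 0.61, 0.793, -0.0]
force: [-0.1, 0.6, 4.6]
grip_width: 0.641
grip_force: 42.2
```

Request:
arm_command(
  increments=[
    {"dr":[0,0,0],"offset":[0,0,-0.05],"hand":-1},
    {"dr":[0,0,0],"offset":[0,0,-0.1],"hand":-1},
    {"dr":[0,0,0],"offset":[0,0,-0.2],"hand":-1},
    {"dr":[0,0,0],"offset":[0,0,-0.15],"hand":-1},
    {"dr":[0,0,0],"offset":[0,0,0],"hand":-1},
  ],
)

```text
time_s: 3.7
eef_pos: [503.3, -373.5, 128.8]
ee_rot: [0.002, 0.61, 0.793, -0.0]
force: [0.5, -0.2, -0.5]
grip_width: 0.644
grip_force: 41.9
```

```bash
python3 go.py 488.5 -101 40 .2
```

```text
t 3.7 pos [ 503.3 -373.5  128.8] F [ 0.5 -0.2 -0.5] w 0.644 gf 41.9
dr [0.0031 0.0057 0.0762] offset now [2.2294 0.4627 0.731 ] offset after turn [2.2498 0.3305 0.74  ]
```

Request:
arm_command(
  increments=[
    {"dr":[0,0,0.076],"offset":[0,0,0],"hand":-1},
    {"dr":[0,0,0],"offset":[0.25,0.03,0],"hand":-1},
    {"dr":[0,0,0],"offset":[0.35,0.05,0.05],"hand":-1},
    {"dr":[0,0,0],"offset":[0.4,0.06,0.1],"hand":-1},
    {"dr":[0,0,0],"offset":[0.4,0.06,0.1],"hand":-1},
    {"dr":[0,0,0],"offset":[0.4,0.06,0.1],"hand":-1},
    {"dr":[0,0,0],"offset":[0.3,0.05,0.1],"hand":-1},
    {"dr":[0,0,0],"offset":[0.15,0.02,0.1],"hand":-1},
  ],
)

```text
time_s: 4.5
eef_pos: [486.6, -97.1, 58.7]
ee_rot: [-0.001, 0.632, 0.775, -0.0]
force: [0.4, -0.8, -0.5]
grip_width: 0.642
grip_force: 41.9
```

Request:
arm_command(
  increments=[
    {"dr":[0,0,0],"offset":[0,0,0],"hand":-1},
  ],
)

```text
time_s: 4.6
eef_pos: [486.1, -97.5, 57.9]
ee_rot: [-0.002, 0.632, 0.775, -0.0]
force: [0.1, -0.1, -1.8]
grip_width: 0.644
grip_force: 41.8
```

```bash
python3 go.py 488.5 -101 14 .2
python3 - <<'E'
from rig import ctrl
import cv2,numpy as np
t=ctrl.capture("top")[:,:,::-1];s=ctrl.capture("side")[:,:,::-1]
c=lambda im,x,y:cv2.resize(im[y:y+100,x:x+100],(400,400),interpolation=cv2.INTER_CUBIC)
cv2.imwrite("pics/a2.png",np.hstack([c(t,280,155),c(s,210,165)]))
E
```

```text
t 4.6 pos [486.1 -97.5  57.9] F [ 0.1 -0.1 -1.8] w 0.644 gf 41.8
dr [-0.0046 -0.0036  0.0037] offset now [-0.0334  0.015   0.3659] offset after turn [-0.0324  0.0138  0.3661]
```

View pics/a2.png

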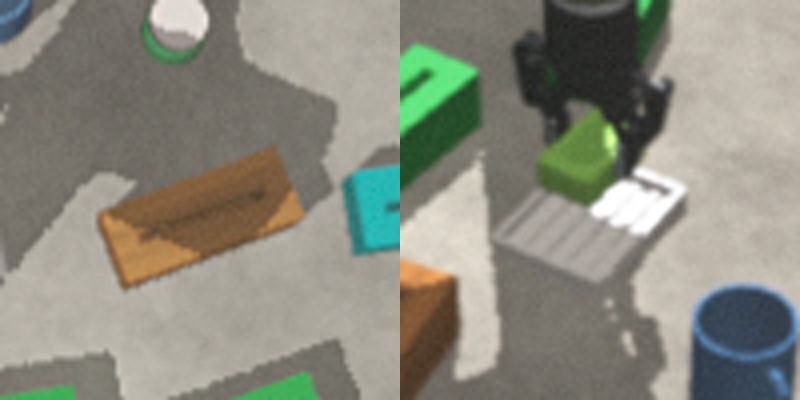

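The soap is held level above the dish (side crop, soap at about (585,155), dish centre at about (590,225)). The bare slot of the block is now visible in the top view. Lowering.

Request:
arm_command(
  increments=[
    {"dr":[0,0,0],"offset":[-0.03,0.015,0.1],"hand":-1},
    {"dr":[0,0,0],"offset":[0,0,0.12],"hand":-1},
    {"dr":[0,0,0],"offset":[0,0,0.06],"hand":-1},
    {"dr":[0,0,0],"offset":[0,0,0.03],"hand":-1},
    {"dr":[0,0,0],"offset":[0,0,0.015],"hand":-1},
    {"dr":[0,0,0],"offset":[0,0,0],"hand":-1},
    {"dr":[0,0,0],"offset":[0,0,0.01],"hand":-1},
    {"dr":[0,0,0],"offset":[0,0,0],"hand":-1},
  ],
)

```text
time_s: 5.5
eef_pos: [490.2, -103.4, 19.7]
ee_rot: [0.0, 0.633, 0.774, 0.0]
force: [0.3, 0.4, -1.0]
grip_width: 0.642
grip_force: 41.9
```

Request:
arm_command(
  increments=[
    {"dr":[0,0,0],"offset":[0,0,0.01],"hand":-1},
    {"dr":[0,0,0],"offset":[0,0,0.01],"hand":-1},
    {"dr":[0,0,0],"offset":[0,0,0.01],"hand":-1},
    {"dr":[0,0,0],"offset":[0,0,0],"hand":-1},
    {"dr":[0,0,0],"offset":[0,0,0],"hand":-1},
  ],
)

```text
time_s: 6.0
eef_pos: [490.1, -103.3, 15.9]
ee_rot: [-0.0, 0.633, 0.774, 0.0]
force: [-0.3, 0.0, -1.1]
grip_width: 0.643
grip_force: 41.9
```

Request:
arm_command(
  increments=[
    {"dr":[0,0,0],"offset":[0,0,0.006],"hand":-1},
    {"dr":[0,0,0],"offset":[0,0,0.006],"hand":-1},
    {"dr":[0,0,0],"offset":[0,0,0],"hand":-1},
    {"dr":[0,0,0],"offset":[0,0,0],"hand":-1},
  ],
)

```text
time_s: 6.4
eef_pos: [490.2, -103.3, 15.2]
ee_rot: [0.0, 0.633, 0.774, 0.0]
force: [-3.3, 1.0, 8.5]
grip_width: 0.647
grip_force: 42.8
```

Contact at 8.5 N. Opening slowly and only partly, then rising.

Request:
arm_command(
  increments=[
    {"dr":[0,0,0],"offset":[0,0,0],"hand":0.35},
    {"dr":[0,0,0],"offset":[0,0,0],"hand":0.42},
    {"dr":[0,0,0],"offset":[0,0,-0.02],"hand":0.5},
    {"dr":[0,0,0],"offset":[0,0,-0.04],"hand":0.5},
    {"dr":[0,0,0],"offset":[0,0,-0.1],"hand":0.6},
    {"dr":[0,0,0],"offset":[0,0,-0.3],"hand":0.8},
    {"dr":[0,0,0],"offset":[0,0,-0.4],"hand":1},
    {"dr":[0,0,0],"offset":[0,0,-0.4],"hand":1},
  ],
)

```text
time_s: 7.2
eef_pos: [489.7, -103.1, 168.3]
ee_rot: [0.0, 0.633, 0.774, 0.0]
force: [-0.1, -1.2, 0.5]
grip_width: 1.002
grip_force: 0.0
```

```bash
python3 go.py 498.3 299 180 .23
```

```text
t 7.2 pos [ 489.7 -103.1  168.3] F [-0.1 -1.2  0.5] w 1.002 gf 0.0
dr [ 0.0001  0.     -0.0382] offset now [ 3.2697  0.736  -0.0979] offset after turn [ 3.2462  0.8337 -0.0979]
```

Request:
arm_command(
  increments=[
    {"dr":[0,0,-0.038],"offset":[0,0,-0.1],"hand":1},
    {"dr":[0,0,0],"offset":[0.3,0.077,0],"hand":1},
    {"dr":[0,0,0],"offset":[0.4,0.103,0],"hand":1},
    {"dr":[0,0,0],"offset":[0.4,0.103,0],"hand":1},
    {"dr":[0,0,0],"offset":[0.4,0.103,0],"hand":1},
    {"dr":[0,0,0],"offset":[0.4,0.103,0],"hand":1},
    {"dr":[0,0,0],"offset":[0.3,0.077,0],"hand":1},
    {"dr":[0,0,0],"offset":[0.1,0.026,0],"hand":1},
  ],
)

```text
time_s: 8.0
eef_pos: [495.7, 184.6, 177.8]
ee_rot: [-0.0, 0.62, 0.785, 0.0]
force: [0.5, -0.0, 0.2]
grip_width: 1.001
grip_force: 0.0
```

```bash
cat > run3.py <<'E'
from fit import *
I={n:ctrl.capture(n) for n in("side","top")}
for n in I:cv2.imwrite(f"pics/{n}3.png",I[n][:,:,::-1])
def mk(f,near):return {n:biggest(f(*hsv(I[n])),near[n]) for n in I}
st=[8,8,6,.08]
hm=mk(lambda h,s,v:(h<22)&(s>75)&(v>30),dict(side=(205,260),top=(330,210)))
hm={n:cv2.morphologyEx(m.astype(np.uint8),cv2.MORPH_CLOSE,np.ones((5,5)))>0 for n,m in hm.items()}
p,e=fit(hm,[496,-359,0,.34],lambda p:[box(p,(70,170,60))],st);print("holder",p.round(3),e)
p,e=fit(hm,[496,-359,.34],lambda p:[box([p[0],p[1],0,p[2]],(70,170,60))],st[:2]+st[3:]);print("holder z0",p.round(3),e)
b=mk(lambda h,s,v:(abs(h-110)<13)&(s>90)&(v>40),dict(side=(333,147),top=(144,211)))
p,e=fit(b,[498,299,5,.23],lambda p:[box(p,(24,118,28),92)],st);print("scr",p.round(3),e,[m.sum() for m in b.values()])
s=mk(lambda h,s,v:(abs(h-43)<12)&(s>100)&(v>50),dict(side=(258,210),top=(261,210)))
p,e=fit(s,[489,-102,9,.2],lambda p:[box(p,(54,84,31))],st);print("soap",p.round(3),e)
c=lambda im,x,y,w=100,h=75:cv2.resize(im[y:y+h,x:x+w,::-1],(400,300),interpolation=cv2.INTER_CUBIC)
cv2.imwrite("pics/a3.png",np.vstack([np.hstack([c(I["top"],280,170),c(I["top"],215,175)]),np.hstack([c(I["side"],210,175),c(I["side"],300,100)])]))
E
python3 run3.py; python3 go.py 498.3 299 89 .23
```

```text
holder [ 4.96619e+02 -3.59040e+02  2.28800e+00  3.34000e-01] 0.005057220659878095
holder z0 [ 4.95790e+02 -3.58682e+02  3.34000e-01] 0.006295753926850471
scr [4.95003e+02 3.06095e+02 1.94700e+00 2.55000e-01] 1.061255286134365 [np.int64(162), np.int64(40)]
soap [ 4.89396e+02 -1.03091e+02  1.04780e+01  2.22000e-01] 0.10193693601979788
t 8.1 pos [496.1 182.6 177.7] F [ 0.3 -0.7  0.6] w 1.0 gf 0.0
dr [-0.0003  0.0001  0.0032] offset now [0.9399 0.2419 0.7387] offset after turn [0.9404 0.2394 0.7388]
```

View pics/a3.png

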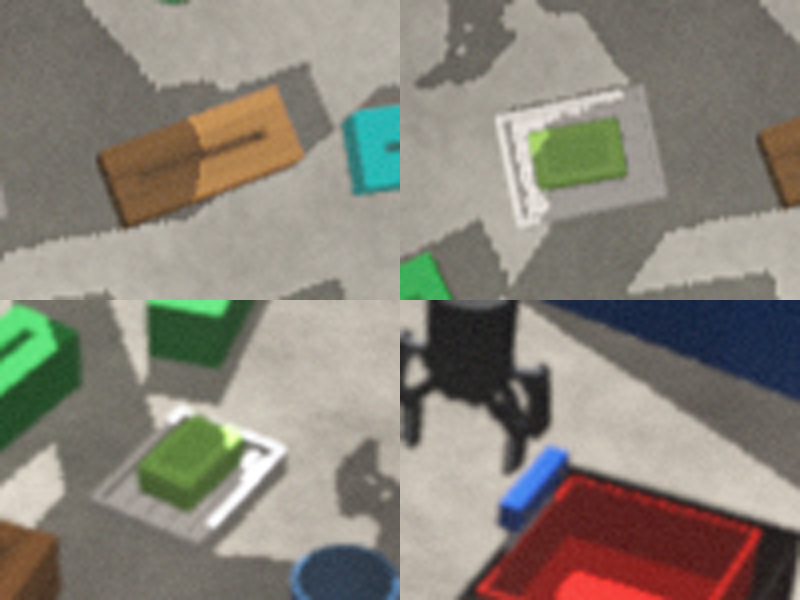

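The soap lies flat and well centred in the dish (top-right crop, soap at (578,153)). The slot is clear. Now the scraper.

Request:
arm_command(
  increments=[
    {"dr":[0,0,0],"offset":[0.3,0.077,0],"hand":1},
    {"dr":[0,0,0],"offset":[0.35,0.09,0],"hand":1},
    {"dr":[0,0,0],"offset":[0.2,0.05,0],"hand":1},
    {"dr":[0,0,0],"offset":[0.09,0.023,0],"hand":1},
    {"dr":[0,0,0],"offset":[0,0,0.2],"hand":1},
    {"dr":[0,0,0],"offset":[0,0,0.15],"hand":1},
    {"dr":[0,0,0],"offset":[0,0,0],"hand":1},
  ],
)

```text
time_s: 8.8
eef_pos: [498.1, 295.9, 133.5]
ee_rot: [-0.001, 0.622, 0.783, -0.002]
force: [-0.2, 0.4, 0.0]
grip_width: 1.002
grip_force: 0.0
```

```bash
python3 go.py 498.3 299 90 .23
```

```text
t 8.8 pos [498.1 295.9 133.5] F [-0.2  0.4  0. ] w 1.002 gf 0.0
dr [-0.0062  0.0011 -0.0023] offset now [0.0253 0.0092 0.3625] offset after turn [0.0249 0.0075 0.3626]
```

Request:
arm_command(
  increments=[
    {"dr":[0,0,0],"offset":[0.02,0.005,0.15],"hand":1},
    {"dr":[0,0,0],"offset":[0,0,0.12],"hand":1},
    {"dr":[0,0,0],"offset":[0,0,0.06],"hand":1},
    {"dr":[0,0,0],"offset":[0,0,0.03],"hand":1},
    {"dr":[0,0,0],"offset":[0,0,0],"hand":1},
    {"dr":[0,0,0],"offset":[0,0,0],"hand":1},
  ],
  grip_force=30,
)

```text
time_s: 9.4
eef_pos: [499.2, 300.4, 93.3]
ee_rot: [0.0, 0.621, 0.783, 0.001]
force: [-0.9, -0.4, 0.7]
grip_width: 0.998
grip_force: 0.0
```

Request:
arm_command(
  increments=[
    {"dr":[0,0,0],"offset":[0,0,0],"hand":0.2},
    {"dr":[0,0,0],"offset":[0,0,0],"hand":0},
    {"dr":[0,0,0],"offset":[0,0,0],"hand":-0.2},
    {"dr":[0,0,0],"offset":[0,0,0],"hand":-0.35},
    {"dr":[0,0,0],"offset":[0,0,0],"hand":-0.5},
    {"dr":[0,0,0],"offset":[0,0,0],"hand":-0.7},
    {"dr":[0,0,0],"offset":[0,0,0],"hand":-1},
    {"dr":[0,0,0],"offset":[0,0,0],"hand":-1},
  ],
)

```text
time_s: 10.2
eef_pos: [498.9, 300.6, 92.7]
ee_rot: [0.0, 0.621, 0.784, 0.0]
force: [-0.5, 0.7, 2.7]
grip_width: 0.274
grip_force: 30.5
```

```bash
python3 go.py 498.3 299 90 .23;python3 -c "
from rig import ctrl;print(ctrl.sense()['wrist_torque'])"
```

```text
t 10.2 pos [498.9 300.6  92.7] F [-0.5  0.7  2.7] w 0.274 gf 30.5
dr [ 0.0006 -0.0002 -0.0002] offset now [-0.0117 -0.0079  0.0222] offset after turn [-0.0117 -0.0079  0.0222]
[ 0.11575986 -0.10415693  0.03122923]
```

Request:
arm_command(
  increments=[
    {"dr":[0,0,0],"offset":[0,0,0],"hand":-1},
    {"dr":[0,0,0],"offset":[0,0,-0.03],"hand":-1},
    {"dr":[0,0,0],"offset":[0,0,-0.08],"hand":-1},
    {"dr":[0,0,0],"offset":[0,0,-0.12],"hand":-1},
    {"dr":[0,0,0],"offset":[0,0,-0.2],"hand":-1},
    {"dr":[0,0,0],"offset":[0,0,-0.3],"hand":-1},
    {"dr":[0,0,0],"offset":[0,0,-0.3],"hand":-1},
    {"dr":[0,0,0],"offset":[0,0,-0.1],"hand":-1},
  ],
  grip_force=80,
)

```text
time_s: 11.0
eef_pos: [499.6, 300.8, 232.0]
ee_rot: [0.002, 0.621, 0.784, 0.002]
force: [0.2, -0.4, -2.9]
grip_width: 0.268
grip_force: 78.6
```

Request:
arm_command(
  increments=[
    {"dr":[0,0,0],"offset":[0,0,0],"hand":-1},
  ],
)

```text
time_s: 11.1
eef_pos: [499.1, 300.6, 229.2]
ee_rot: [0.001, 0.621, 0.784, 0.001]
force: [-0.5, 0.3, -3.5]
grip_width: 0.269
grip_force: 78.6
```

```bash
cat > run4.py <<'E'
from fit import *
I={n:ctrl.capture(n) for n in("side","top")}
s=ctrl.sense();g=s["eef_pos"]
d={}
h,sa,v=hsv(I["side"]);u=proj("side",[[g[0],g[1],g[2]+19]])[0]
m=biggest((abs(h-110)<13)&(sa>90)&(v>40),u)
print("grip",s["grip_width"].round(3),s["force"].round(1),"side handle px",m.sum(),np.argwhere(m).mean(0)[::-1].round(1),"expected",u.round(1))
x,y=(np.round(u).astype(int)-[60,45]);x=max(x,0);y=max(y,0)
cv2.imwrite("pics/a4.png",cv2.resize(I["side"][y:y+110,x:x+120,::-1],None,fx=5,fy=5,interpolation=cv2.INTER_CUBIC))
E
python3 run4.py; python3 go.py 496.2 -358.9 220 .334
```

```text
t 11.2 pos [498.1 300.2 226.2] F [-0.   0.1 -2.7] w 0.271 gf 78.6
dr [-0.0039  0.0002 -0.1326] offset now [-5.3448 -1.2669  0.057 ] offset after turn [-5.1841 -1.8159  0.0514]Traceback (most recent call last):
  File "run4.py", line 7, in <module>
    print("grip",s["grip_width"].round(3),s["force"].round(1),"side handle px",m.sum(),np.argwhere(m).mean(0)[::-1].round(1),"expected",u.round(1))
                 ^^^^^^^^^^^^^^^^^^^^^
AttributeError: 'float' object has no attribute 'round'
```

Request:
arm_command(
  increments=[
    {"dr":[0,0,-0.133],"offset":[0,0,0],"hand":-1},
    {"dr":[0,0,0],"offset":[-0.2,-0.07,0],"hand":-1},
    {"dr":[0,0,0],"offset":[-0.3,-0.105,0],"hand":-1},
    {"dr":[0,0,0],"offset":[-0.37,-0.13,0],"hand":-1},
    {"dr":[0,0,0],"offset":[-0.37,-0.13,0],"hand":-1},
    {"dr":[0,0,0],"offset":[-0.37,-0.13,0],"hand":-1},
    {"dr":[0,0,0],"offset":[-0.37,-0.13,0],"hand":-1},
    {"dr":[0,0,0],"offset":[-0.37,-0.13,0],"hand":-1},
  ],
)

```text
time_s: 12.0
eef_pos: [496.7, -0.1, 226.1]
ee_rot: [-0.002, 0.58, 0.815, -0.001]
force: [0.4, 0.1, -2.7]
grip_width: 0.271
grip_force: 78.8
```

Request:
arm_command(
  increments=[
    {"dr":[0,0,0],"offset":[-0.37,-0.13,0],"hand":-1},
    {"dr":[0,0,0],"offset":[-0.37,-0.13,0],"hand":-1},
    {"dr":[0,0,0],"offset":[-0.37,-0.13,0],"hand":-1},
    {"dr":[0,0,0],"offset":[-0.37,-0.13,0],"hand":-1},
    {"dr":[0,0,0],"offset":[-0.37,-0.13,0],"hand":-1},
    {"dr":[0,0,0],"offset":[-0.37,-0.13,0],"hand":-1},
    {"dr":[0,0,0],"offset":[-0.3,-0.105,0],"hand":-1},
    {"dr":[0,0,0],"offset":[-0.2,-0.07,0],"hand":-1},
  ],
)

```text
time_s: 12.8
eef_pos: [495.5, -346.5, 225.2]
ee_rot: [-0.002, 0.58, 0.814, 0.0]
force: [0.1, 0.8, -3.0]
grip_width: 0.264
grip_force: 78.8
```

Request:
arm_command(
  increments=[
    {"dr":[0,0,0],"offset":[0,0,0],"hand":-1},
    {"dr":[0,0,0],"offset":[0,0,0],"hand":-1},
  ],
)

```text
time_s: 13.0
eef_pos: [496.1, -344.0, 225.9]
ee_rot: [-0.002, 0.58, 0.815, 0.0]
force: [0.4, 0.1, -2.7]
grip_width: 0.269
grip_force: 78.8
```

```bash
python3 go.py 496.2 -358.9 180 .334
```

```text
t 13.0 pos [ 496.1 -344.   225.9] F [ 0.4  0.1 -2.7] w 0.269 gf 78.8
dr [-0.0018 -0.0046 -0.0005] offset now [-0.1193 -0.0393  0.3819] offset after turn [-0.1179 -0.0399  0.3823]
```

Request:
arm_command(
  increments=[
    {"dr":[0,0,0],"offset":[-0.06,-0.02,0.1],"hand":-1},
    {"dr":[0,0,0],"offset":[-0.06,-0.02,0.2],"hand":-1},
    {"dr":[0,0,0],"offset":[0,0,0.15],"hand":-1},
    {"dr":[0,0,0],"offset":[0,0,0.07],"hand":-1},
    {"dr":[0,0,0],"offset":[0,0,0],"hand":-1},
    {"dr":[0,0,0],"offset":[0,0,0],"hand":-1},
  ],
)

```text
time_s: 13.6
eef_pos: [497.1, -359.4, 166.3]
ee_rot: [0.0, 0.579, 0.815, -0.0]
force: [0.4, -0.3, -1.9]
grip_width: 0.267
grip_force: 78.8
```

```bash
sed -i 's/s\["grip_width"\].round(3)/s["grip_width"]/' run4.py
cat >> run4.py <<'E'
cv2.imwrite("pics/side4.png",I["side"][:,:,::-1])
# blue as one mask, model = handle at gripper xy, free along its own y; z and lean in plane free
q=lambda p:box([g[0]-np.sin(.334)*p[0],g[1]+np.cos(.334)*p[0],p[1],.334],(24,118,28),92)
import itertools
e=proj("side",q([0,g[2]-89]));print("model handle px range",e.min(0).round(1),e.max(0).round(1)); a=np.argwhere(m)[:,::-1];print("mask",a.min(0),a.max(0))
o=I["side"][:,:,::-1].copy()
P=[g[0],g[1],g[2]-89,.334]
for B in(q([0,g[2]-89]),box(P,(3,110,92)),box([496.2,-358.9,60,.334],(7,118,.1))):
    w=proj("side",B)
    for i in range(8):
        for j in range(i):
            if bin(i^j).count("1")==1:cv2.line(o,*[tuple(int(round(t*16)) for t in w[k]) for k in(i,j)],(0,255,255),1,cv2.LINE_AA,4)
A=np.hstack([I["side"][150:300,130:270,::-1],o[150:300,130:270]]);cv2.imwrite("pics/a4.png",cv2.resize(A,None,fx=2.85,fy=2.85,interpolation=cv2.INTER_CUBIC))
E
python3 run4.py; python3 go.py 496.2 -358.9 99 .334
```

```text
grip 0.2687049543133236 [ 0.3 -0.5 -1.5] side handle px 228 [192.4 221.6] expected [197.3 216.4]
model handle px range [182.7 200. ] [211.2 234.7]
mask [184 208] [199 233]
t 13.7 pos [ 497.2 -359.6  166.7] F [ 0.3 -0.5 -1.5] w 0.269 gf 78.8
dr [0.0009 0.0022 0.0009] offset now [ 0.0092 -0.0064  0.5644] offset after turn [ 0.0082 -0.006   0.5644]
```

View pics/a4.png

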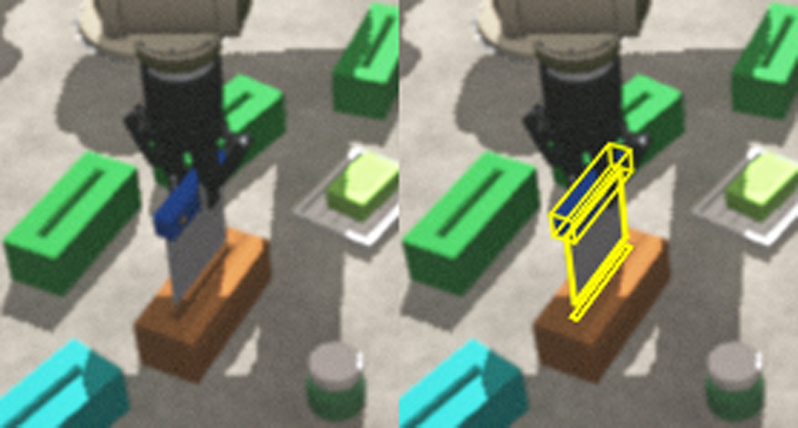

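The outline of the held scraper matches the picture: handle end at about (165,225) and blade tip at about (178,305), over the slot and upright. Lowering, and slowing at the mouth.

Request:
arm_command(
  increments=[
    {"dr":[0,0,0],"offset":[0.008,-0.006,0.05],"hand":-1},
    {"dr":[0,0,0],"offset":[0,0,0.04],"hand":-1},
    {"dr":[0,0,0],"offset":[0,0,0.04],"hand":-1},
    {"dr":[0,0,0],"offset":[0,0,0.03],"hand":-1},
    {"dr":[0,0,0],"offset":[0,0,0.03],"hand":-1},
    {"dr":[0,0,0],"offset":[0,0,0.02],"hand":-1},
    {"dr":[0,0,0],"offset":[0,0,0],"hand":-1},
  ],
)

```text
time_s: 14.4
eef_pos: [495.7, -358.7, 140.1]
ee_rot: [-0.0, 0.58, 0.815, 0.0]
force: [-0.3, -0.4, -3.2]
grip_width: 0.269
grip_force: 78.8
```

```bash
python3 go.py 496.2 -358.9 99 .334
```

```text
t 14.4 pos [ 495.7 -358.7  140.1] F [-0.3 -0.4 -3.2] w 0.269 gf 78.8
dr [-0.0003 -0.0007  0.0004] offset now [-0.0027  0.0033  0.3423] offset after turn [-0.0026  0.0032  0.3423]
```

Blade is about 9 mm into the slot with no contact force. Continuing.

Request:
arm_command(
  increments=[
    {"dr":[0,0,0],"offset":[0,0,0.04],"hand":-1},
    {"dr":[0,0,0],"offset":[0,0,0.05],"hand":-1},
    {"dr":[0,0,0],"offset":[0,0,0.05],"hand":-1},
    {"dr":[0,0,0],"offset":[0,0,0.04],"hand":-1},
    {"dr":[0,0,0],"offset":[0,0,0.04],"hand":-1},
    {"dr":[0,0,0],"offset":[0,0,0.03],"hand":-1},
    {"dr":[0,0,0],"offset":[0,0,0],"hand":-1},
  ],
)

```text
time_s: 15.1
eef_pos: [495.7, -358.7, 109.9]
ee_rot: [-0.0, 0.58, 0.815, 0.0]
force: [-0.1, -0.2, -2.4]
grip_width: 0.269
grip_force: 78.8
```

```bash
python3 go.py 496.2 -358.9 99 .334
```

```text
t 15.1 pos [ 495.7 -358.7  109.9] F [-0.1 -0.2 -2.4] w 0.269 gf 78.8
dr [-0.0005 -0.0011  0.0004] offset now [-0.0035  0.0036  0.0905] offset after turn [-0.0035  0.0036  0.0905]
```

Request:
arm_command(
  increments=[
    {"dr":[0,0,0],"offset":[0,0,0.025],"hand":-1},
    {"dr":[0,0,0],"offset":[0,0,0.02],"hand":-1},
    {"dr":[0,0,0],"offset":[0,0,0.015],"hand":-1},
    {"dr":[0,0,0],"offset":[0,0,0.01],"hand":-1},
    {"dr":[0,0,0],"offset":[0,0,0],"hand":-1},
    {"dr":[0,0,0],"offset":[0,0,0],"hand":-1},
  ],
)

```text
time_s: 15.7
eef_pos: [495.9, -358.8, 102.1]
ee_rot: [0.0, 0.58, 0.815, -0.0]
force: [0.1, -1.1, -2.3]
grip_width: 0.271
grip_force: 78.8
```

Request:
arm_command(
  increments=[
    {"dr":[0,0,0],"offset":[0,0,0.008],"hand":-1},
    {"dr":[0,0,0],"offset":[0,0,0.008],"hand":-1},
    {"dr":[0,0,0],"offset":[0,0,0],"hand":-1},
    {"dr":[0,0,0],"offset":[0,0,0],"hand":-1},
  ],
)

```text
time_s: 16.1
eef_pos: [495.8, -358.8, 100.1]
ee_rot: [-0.0, 0.58, 0.815, 0.0]
force: [0.5, 0.2, -2.9]
grip_width: 0.272
grip_force: 78.8
```

Request:
arm_command(
  increments=[
    {"dr":[0,0,0],"offset":[0,0,0.008],"hand":-1},
    {"dr":[0,0,0],"offset":[0,0,0.004],"hand":-1},
    {"dr":[0,0,0],"offset":[0,0,0],"hand":-1},
    {"dr":[0,0,0],"offset":[0,0,0],"hand":-1},
  ],
)

```text
time_s: 16.5
eef_pos: [495.9, -358.8, 98.8]
ee_rot: [0.0, 0.58, 0.815, -0.0]
force: [-0.6, 1.4, -1.1]
grip_width: 0.266
grip_force: 79.2
```

Request:
arm_command(
  increments=[
    {"dr":[0,0,0],"offset":[0,0,0.008],"hand":-1},
    {"dr":[0,0,0],"offset":[0,0,0],"hand":-1},
    {"dr":[0,0,0],"offset":[0,0,0],"hand":-1},
  ],
)

```text
time_s: 16.8
eef_pos: [496.0, -358.9, 98.8]
ee_rot: [0.0, 0.58, 0.815, -0.0]
force: [-2.5, 1.9, 5.6]
grip_width: 0.271
grip_force: 80.2
```

Floor contact at TCP z 98.8, as predicted. Releasing gently.

Request:
arm_command(
  increments=[
    {"dr":[0,0,0],"offset":[0,0,0],"hand":-0.4},
    {"dr":[0,0,0],"offset":[0,0,0],"hand":-0.2},
    {"dr":[0,0,0],"offset":[0,0,0],"hand":0.2},
    {"dr":[0,0,0],"offset":[0,0,0],"hand":0.6},
    {"dr":[0,0,0],"offset":[0,0,-0.1],"hand":0.8},
    {"dr":[0,0,0],"offset":[0,0,-0.3],"hand":0.8},
    {"dr":[0,0,0],"offset":[0,0,-0.4],"hand":0.8},
    {"dr":[0,0,0],"offset":[0,0,-0.2],"hand":0.8},
  ],
  grip_force=20,
)

```text
time_s: 17.6
eef_pos: [496.5, -359.4, 223.0]
ee_rot: [0.003, 0.58, 0.815, -0.001]
force: [0.1, 0.4, 0.8]
grip_width: 0.904
grip_force: 0.0
```

Request:
arm_command(
  increments=[
    {"dr":[0,0,0],"offset":[0,-0.35,-0.1],"hand":0.8},
    {"dr":[0,0,0],"offset":[0,-0.35,0],"hand":0.8},
    {"dr":[0,0,0],"offset":[0,-0.35,0],"hand":0.8},
    {"dr":[0,0,0],"offset":[0,-0.1,0],"hand":0.8},
    {"dr":[0,0,0],"offset":[0,0,0],"hand":0.8},
    {"dr":[0,0,0],"offset":[0,0,0],"hand":0.8},
  ],
)

```text
time_s: 18.2
eef_pos: [366.2, -403.9, 230.2]
ee_rot: [0.0, 0.58, 0.815, 0.0]
force: [0.9, 0.0, -0.6]
grip_width: 0.897
grip_force: 0.0
```

```bash
cat > run5.py <<'E'
from fit import *
I={n:ctrl.capture(n) for n in("side","top")}
def mk(f,near):return {n:biggest(f(*hsv(I[n])),near[n]) for n in I}
c={n:proj(n,[[496,-359,116]])[0] for n in I}
b=mk(lambda h,s,v:(abs(h-112)<12)&(s>90)&(v>40),c)
print([(m.sum(),np.argwhere(m).mean(0)[::-1].round(1),c[n].round(1)) for n,m in b.items()])
p,e=fit(b,[496,-359,10,.334,0,0],lambda p:[box(p,(24,118,28),92)],[5,5,5,.06,.04,.04]);print("scr",p.round(3),e)
s=mk(lambda h,s,v:(abs(h-43)<12)&(s>100)&(v>50),dict(side=(258,210),top=(261,210)))
p,e=fit(s,[489,-102,9,.2],lambda p:[box(p,(54,84,31))],[8,8,6,.08]);print("soap",p.round(3),e)
f=lambda im,x,y,w=160,h=120:cv2.resize(im[y:y+h,x:x+w,::-1],(400,300),interpolation=cv2.INTER_CUBIC)
cv2.imwrite("pics/a5.png",np.hstack([f(I["top"],230,140),f(I["side"],160,170)]))
E
python3 run5.py; python3 go.py 496.2 -358.9 99 .334
```

```text
[(np.int64(326), array([198.6, 235. ]), array([199.2, 234.3])), (np.int64(213), array([333.2, 204.8]), array([332.2, 205.3]))]
scr [ 4.96592e+02 -3.60788e+02  1.02330e+01  3.72000e-01 -7.00000e-03
  3.00000e-03] 0.10554447249740932
soap [ 4.89832e+02 -1.02710e+02  4.92400e+00  2.17000e-01] 0.5212038618033209
t 18.3 pos [ 366.6 -403.6  229.8] F [-1.  -0.8 -0.1] w 0.898 gf 0.0
dr [0.0004 0.0001 0.0023] offset now [-0.0042  1.1422  1.0904] offset after turn [-0.0022  1.1425  1.0901]
```

View pics/a5.png

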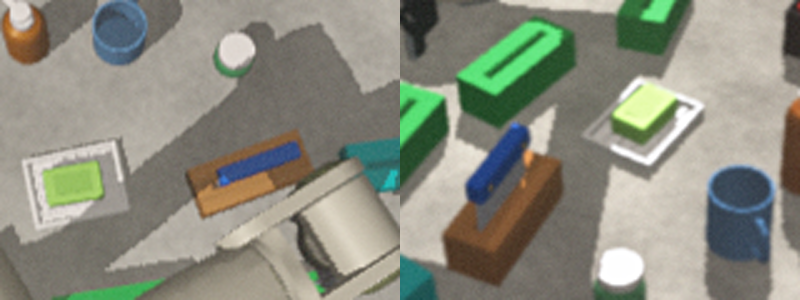

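The scraper stands upright and home in the slot: fitted z 10.2 mm, 1.7 mm off along the slot, no lean. The soap lies flat in the dish, and the pump, mug and jar are untouched. Handing in.

```bash
python3 -c "
from rig import ctrl;print(ctrl.finish_job())"
```

```text
the job is handed in; nothing more can be done
None
```

The job is handed in: the soap lies flat in the dish, the scraper is fully home in the wooden block's slot, and the pump, mug and jar stayed where they stood; the judge's verdict was not shown.

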